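# Release an ink cartridge and catch it in the chute

### The job

On the ink-cartridge dock, press the orange key down with one fingertip to spring the blue cartridge out, and with the other finger of the same gripper stop it in the steel chute before its front reaches the chute's open lower end. Finish holding just so: the key still down under the one finger, the cartridge standing still in the chute against the other. Do not lift the cartridge off the chute, and leave the other things on the desk where they are.

Things in the scene. Friction and masses are not known exactly. Their poses are not given: they have to be found in the camera images.
- dock: Cartridge dock fixed to the desk. Origin: its underside (desk height), below the chute floor's middle line. Its -x axis points downhill along the chute, +y towards the key, z up. Black base plate: x -80 to +146 mm, y -40 to +90 mm, 12 mm thick. The cartridge bay is at the upper (+x) end; nothing on the dock is higher than 135 mm.
- chute: Slippery steel chute, sloping 16 degrees. Origin: on the floor's middle line, 50 mm above the dock's origin. x runs uphill along the floor, y as the dock's, z normal to the floor. Open lower end at x -75 mm, black end block from x +125 mm. Floor 44 mm wide between side rails 4 mm thick and 12 mm high; open above. Freed, the cartridge slides to -x and drops off the open end if not stopped.
- cartridge: Blue-labelled black ink cartridge, 70 (x, along the chute) x 40 x 40 mm high, 105 to 210 g. Origin: centre of its underside. At the start its centre is at chute x +75 mm (front face +40), held by a latch tooth and pushed from behind by a spring plunger (2 N). Freed, it shoots out and passes the key in a fraction of a second, so the stopping finger should already stand in the chute.
- key_top (a point): Middle of the top of the orange key (level plate 40 x 40 mm) beside the chute; moves down with the key. Key up: at dock x -10, y +58, z 73 mm, so 58 mm sideways of the chute's middle line and 26 mm above the chute floor beside it. Two level fingertips about 58 mm apart (centres) across the chute thus press the key and bar the chute at once.
- key (a joint): Travel of the orange key: 0 up, 0.014 m fully down (hard stop). It is sprung: 2 N at the top to 5.5 N at the bottom, and comes back up when let go. The latch frees the cartridge at about 0.005 to 0.007 m; press to about 0.011 m.
- spare_cartridge: Spare cartridge, same shape, yellow label, 70 x 40 x 40 mm, standing loose on the desk beside the dock. Leave alone. Origin: centre of its underside.
- tape_roll: Yellow tape roll, 64 mm across, 20 mm high, loose on the desk. Leave alone. Origin: centre of its underside.
- glue_bottle: White glue bottle with orange cap, 36 mm across, 85 mm high, loose on the desk. Leave alone. Origin: centre of its underside.
- usb_stick: Red memory stick, 53 x 18 x 9 mm, loose on the desk. Leave alone. Origin: underside of its body.
- tea_mug: White mug, 76 mm across, 85 mm high, loose on the desk. Leave alone. Origin: centre of its underside.
- stapler: Red and black stapler, 130 x 36 x 42 mm, loose on the desk. Leave alone. Origin: centre of its underside.
- calculator: Grey calculator, 150 x 100 x 20 mm, loose on the desk. Leave alone. Origin: centre of its underside.
Mind the look-alikes: they are no part of the job. Leave any green or pink look-alike of the cartridge alone.

How it is judged (in metres and radians):
On the way:
1. the key is pressed and the cartridge has popped at least 10 mm out of its bay (value of joint key above 0.004 m and x of cartridge in the frame of chute below 0.065 m), for 0.1 s.
At the end, for the whole second after the job is handed in: Key still held down (over 4 mm); cartridge on the chute floor (within 8 mm), 10 mm or more out of its bay, front face 5 mm or more short of the chute's open end (centre at chute x -35 to +65 mm), still (under 20 mm/s), leaning on a finger (over 0.05 N) (all of step 1 and x of cartridge in the frame of chute above -0.035 m and z of cartridge in the frame of chute between -0.005 and 0.008 m and contact force between the fingers and cartridge above 0.05 N and linear speed of cartridge below 0.02 m/s); the arm keeps its last pose, push and grip.
It fails at once if the cartridge slides away: its front reaches the open lower end of the chute (x of cartridge in the frame of chute below -0.04 m).
It fails at once if the cartridge is lifted off the chute floor (z of cartridge in the frame of chute above 0.015 m).
It fails at once if another thing on the desk is pushed or carried more than 30 mm (distance of any of spare_cartridge, tape_roll, glue_bottle, usb_stick, tea_mug, stapler, calculator from where it was at the start of the episode above 0.03 m).
It also fails if it takes over 35 s, if anything falls off the work surface, if the arm or the gripper's body presses on something with over 40 N, if the wrist force passes 120 N, or if a joint passes its speed limit or range.

### The arm

A 6-joint arm with a two-finger parallel gripper is mounted at the origin on the work surface. World frame = base frame: x ahead of the robot, y to its left, z up, the work surface at z = 0. Lengths are in mm, angles in degrees, forces in N, time in s.
With the tool pointing down it reaches from about 300 to 850 mm from the base axis. Payload 4.2 kg.
Tool frame: the origin (TCP) lies on the centre line of the jaws, within the pads' length; the fingertips stand 14 mm ahead of it and the grasp point (between the pads) lies 5 mm behind it; z points along the fingers, y is the line along which they close (so a half turn about z gives the same grasp; the last joint's range is limited). The gripper opens to 91 mm and grips with 3 to 60 N. Pads are 32 mm wide; open, the fingers measure 118 mm over their backs; the gripper's body (76 mm by 178 mm) begins 60 mm behind the grasp point.
Start: joints at [67.323, 18.312, 89.639, -0, 72.044, -1.146], TCP at [211.038, 534.888, 227.976] pointing down, gripper open.
Joint ranges: [-177.97, 177.97], [-48.28, 115.42], [12.27, 149.76], [-77.06, 257.06], [2.81, 150.46], [-146.56, 146.56]. Speed limits (degrees/s): [147.25, 147.25, 180, 180, 180, 180].

### API

Orientations are given as [roll, pitch, yaw] about the fixed x, y, z axes, in that order (R = Rz(yaw) Ry(pitch) Rx(roll)).
In Python, from workcell import env gives the robot as it stands.
- The arm moves only by the tool arm_command, never from a script. Its argument "motion" is a list of rows, each an object with "offset": the shift along the tool's x, y, z in m, a list of three; "spin": the turn about the tool's z in rad. In form: [{"offset": [tx, ty, tz], "spin": spin}, ...]. A call has 1 to 5 rows; each row shifts and turns the commanded pose from where the row before left it, along the tool's axes as they then stand; what a row does not reach is not made up. A row lasts 1/8 s, in which the tool goes at most 62.5 mm and 10.7 degrees, less where a joint would pass 70% of its speed; a pose out of reach is approached as far as the arm can. A call with a gripper value outside its range is refused whole. "jaw" is the finger opening in m, from 0 to 0.0912, set as the call begins (left out, the last holds). The fingers move at their own pace and stop on an object; "newtons" is the grip in N (left out, the last holds). Time passes only in rows, so rows that do not move let the fingers close. It gives the time, the measured TCP pose, the force, the opening and the grip force at its end, in the units of the state.
- env.state(): the state, without advancing time (a new reading comes with each control period).
- env.grab_frame(name): name is "scene" or "side" or "wrist"; returns (picture, depth): 420x560x3 uint8, blue, green, red; 420x560 float32, mm along the optical axis (not along the pixel's ray), 0 where there is no reading.
- env.camera_model(name): a dict with "fx", "fy", "cx", "cy" (pixels), "k1" (the pictures are not rectified: a ray, as slopes to the right and down, at radius r is drawn at 1 + k1 r^2 times it, then the intrinsics apply), "eye" and "rotation" of the camera in the world; the wrist camera has in their place "hand_eye" (4x4, takes a point from camera to tool coordinates, whose origin is the TCP and whose axes are the flange's). Camera axes: x right, y down, z forward; pixel columns grow to the right and rows downward; lengths in mm; the calibration is good to about 2 mm. A picture is of the moment at which its call begins: read the wrist's pose just before it. camera_model takes no time and is no camera call.
- env.job_done(): hands the job in; it is judged then, once.
Trained networks look in the newest picture that a camera, given by its name, has taken for a name from the list of things; names that differ only in an ending like _2 or _b are one class to them, and where a whole thing is asked for, a point or a joint stands for the part that bears it (a point fixed in the world has none). Each returns a list of dicts, best first, with "score" (0 to 1); they miss things now and then, are a little off and sometimes report something else, mostly with a low value. They report only what shows in the picture. A call takes as long as a camera call. They do not tell look-alikes from the thing itself.
- env.boxes_of(camera, target): "bbox" ([left, top, right, bottom] in pixels, round what is visible of it).
- env.pinpoint(camera, target): "location" ([column, row] in pixels: a listed point, or the origin of a listed thing).
The state is a dict: "time_s": time; "qpos": joint angles; "qvel": joint speeds; "effort": joint torques, N m; "ee_pos": TCP position; "ee_rot": TCP orientation; "force": force on the tool from outside, world axes, zero at the start; "torque": the same for the moment, N m; "gripper_width": finger opening in mm; "gripper_force": force on a finger pad.
Only numpy, scipy, OpenCV 4.12 (cv2) and the standard library are available. Lean on these libraries where they do the work, as an engineer would, in place of code of your own. Each camera call takes 0.05 s, during which the arm holds its last target. There are 200 camera calls.

## Working session

There is one attempt and no reset: what is moved stays moved. The work goes in short steps, Python scripts to look and compute and a tool call to move; the robot and the scene stay as the last step left them, time stands still between calls to the robot, and variables do not carry over. Pictures are saved under pics/ and viewed, at most 10 in all, crops included, and the job is handed in when it is done.

Besides the shell and the picture viewer there is one more tool, called after "Request:" as name([rows], argument=value, ...), one row to a line, values as JSON. arm_command: Moves the arm, as the interface text tells. Its arguments: {"type":"object","properties":{"motion":{"type":"array"},"jaw":{"type":"number"},"newtons":{"type":"number"}},"required":["motion"]}

```bash
mkdir -p pics; ls
cat > h.py <<'E'
import numpy as np, cv2
from workcell import env
from scipy.spatial.transform import Rotation as Ro
def pose():
    s=env.state(); T=np.eye(4); T[:3,:3]=Ro.from_euler('xyz',s['ee_rot'],degrees=True).as_matrix(); T[:3,3]=s['ee_pos']; return T
def cam(name,T=None):
    m=env.camera_model(name)
    if 'hand_eye' in m: C=(T if T is not None else pose())@np.array(m['hand_eye'])
    else:
        C=np.eye(4); C[:3,:3]=np.array(m['rotation']); C[:3,3]=m['eye']
    return m,C
def ray(m,uv):
    d=np.array([(uv[0]-m['cx'])/m['fx'],(uv[1]-m['cy'])/m['fy']]); p=d.copy()
    for _ in range(10): p=d/(1+m['k1']*(p@p))
    return np.array([p[0],p[1],1])
def w(m,C,uv,z): return (C@np.append(ray(m,uv)*z,1))[:3]
def onz(m,C,uv,h):
    d=C[:3,:3]@ray(m,uv); o=C[:3,3]; return o+d*(h-o[2])/d[2]
def cloud(m,C,dep):
    v,u=np.mgrid[0:dep.shape[0],0:dep.shape[1]]
    dx=(u-m['cx'])/m['fx'];dy=(v-m['cy'])/m['fy'];x,y=dx,dy
    for _ in range(8):
        k=1+m['k1']*(x*x+y*y);x,y=dx/k,dy/k
    P=np.stack([x*dep,y*dep,dep],-1)
    return P@C[:3,:3].T+C[:3,3]
E
python3 - <<'E'
from h import *
print(env.state())
for n in ['scene','side','wrist']:
    T=pose(); im,d=env.grab_frame(n); cv2.imwrite(f'pics/{n}0.png',im); np.save(f'{n}_d.npy',d)
    m,C=cam(n,T); print(n,{k:m[k] for k in('fx','k1')},C.round(2).tolist())
    for t in ['dock','chute','cartridge','key_top','spare_cartridge']:
        for r in env.pinpoint(n,t)[:3]:
            u,v=[int(round(x)) for x in r['location']]
            z=d[v,u] if 0<=v<420 and 0<=u<560 else 0
            print(t,r,w(m,C,r['location'],z).round(0) if z else None)
E
```

```text
pics
{'time_s': 0.0, 'qpos': array([ 6.73247857e+01,  1.83524086e+01,  8.97074860e+01, -7.17634529e-04,
        7.20428003e+01, -1.14683849e+00]), 'qvel': array([-0.00285764,  0.0272273 ,  0.01958207, -0.01443631, -0.10106712,
        0.05289957]), 'effort': array([ 1.51778695e-03, -4.12457478e+01, -2.31972635e+01,  7.28550064e-02,
        4.57952265e-02, -1.49712946e-04]), 'ee_pos': array([210.82815964, 534.43489493, 227.10524258]), 'ee_rot': array([-1.79897312e+02, -1.37327209e-03,  1.58471845e+02]), 'force': array([-0.71868378,  0.89541649, -0.06459259]), 'torque': array([-0.04965254,  0.02338099, -0.01323375]), 'gripper_force': 0.0, 'gripper_width': 91.27547526048305}
scene {'fx': 422.585823492753, 'k1': -0.04359757146937733} [[-142.58, 0.48, 67.23, 1132.75], [-142.58, 0.48, 67.23, -219.49], [-142.58, 0.48, 67.23, 854.74], [0.0, 0.0, 0.0, 1.0]]
dock {'location': [223.1, 223.2], 'score': 0.76} [84766. 83413. 84488.]
dock {'location': [88.1, 243.5], 'score': 0.73} [134298. 132945. 134020.]
chute {'location': [215.8, 210.6], 'score': 0.84} [86442. 85090. 86164.]
cartridge {'location
[... 904 characters left out ...]
], 'score': 0.85} [-54211. -54734. -53340.]
cartridge {'location': [326.3, 235.1], 'score': 0.71} [-61578. -62101. -60706.]
cartridge {'location': [263.0, 298.4], 'score': 0.71} [-41699. -42222. -40828.]
cartridge {'location': [295.8, 257.9], 'score': 0.65} [-52537. -53060. -51666.]
key_top {'location': [285.8, 224.3], 'score': 0.55} [-51097. -51620. -50226.]
spare_cartridge {'location': [347.3, 287.8], 'score': 0.73} [-67356. -67879. -66484.]
spare_cartridge {'location': [303.0, 250.1], 'score': 0.4} [-55710. -56233. -54839.]
wrist {'fx': 291.35898820876196, 'k1': -0.01746206281474914} [[0.37, 0.9, 0.22, 149.41], [0.93, -0.36, -0.09, 559.7], [0.0, 0.23, -0.97, 385.63], [0.0, 0.0, 0.0, 1.0]]
```

```bash
sed -i "s/C\[:3,:3\]=np.array(m\['rotation'\])/C[:3,:3]=Ro.from_euler('xyz',m['rotation'],degrees=True).as_matrix()/" h.py
python3 - <<'E'
from h import *
L={'scene':dict(dock=(223,223),dock2=(88,243),chute=(216,211),c1=(270.5,314.5),c2=(212,231),c3=(198,176),key=(240,205)),'side':dict(dock=(299,259),chute=(298,252),c1=(326,235),c2=(263,298),c3=(296,258),key=(286,224))}
for n in L:
    d=np.load(f'{n}_d.npy'); m,C=cam(n); print(C.round(2).tolist())
    for k,p in L[n].items(): print(n,k,w(m,C,p,d[int(p[1]),int(p[0])]).round(0))
E
```

```text
[[0.39, 0.73, -0.56, 1132.75], [0.92, -0.31, 0.23, -219.49], [-0.01, -0.61, -0.79, 854.74], [0.0, 0.0, 0.0, 1.0]]
scene dock [ 564. -135.   78.]
scene dock2 [ 447. -445.   15.]
scene chute [ 543. -142.  101.]
scene c1 [ 785. -110.   18.]
scene c2 [ 597. -167.  108.]
scene c3 [ 354. -143.   25.]
scene key [525. -81.  71.]
[[0.67, -0.56, 0.48, 38.29], [-0.74, -0.53, 0.42, -484.73], [0.02, -0.64, -0.77, 909.33], [0.0, 0.0, 0.0, 1.0]]
side dock [ 487. -150.   44.]
side chute [ 497. -138.   51.]
side c1 [ 548. -175.  102.]
side c2 [ 372. -142.   -0.]
side c3 [ 478. -147.   56.]
side key [524. -73.  75.]
```

View pics/scene0.png

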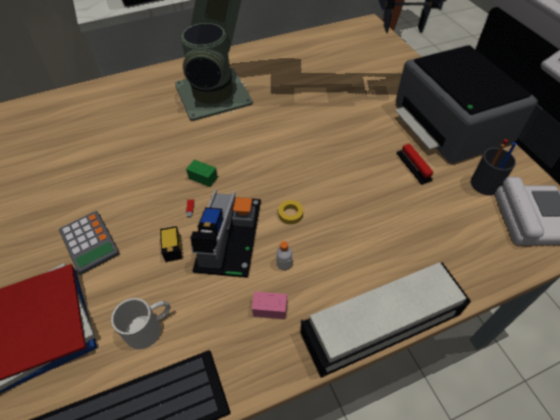

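View pics/side0.png

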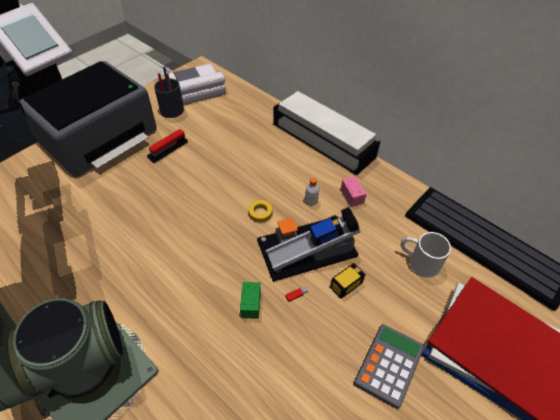

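Candidates in the scene picture: green (202,173), pink (270,304), yellow spare (171,243), and the blue one in the dock bay (210,220). I choose the blue one. The orange key is at (243,205), not the calculator keys or the glue cap.

```bash
cat > fit.py <<'E'
from h import *
import sys
def fit(n,im,d,m,C,c0=(540,-140)):
    P=cloud(m,C,d); hsv=cv2.cvtColor(im,cv2.COLOR_BGR2HSV); H,S,V=cv2.split(hsv)
    near=(np.hypot(P[...,0]-c0[0],P[...,1]-c0[1])<130)&(d>0)
    def cen(mask,h):
        mask=cv2.morphologyEx(mask.astype(np.uint8),cv2.MORPH_OPEN,np.ones((2,2)))
        k,l,st,ce=cv2.connectedComponentsWithStats(mask)
        if k<2: return None
        i=1+np.argmax(st[1:,4]); q=P[l==i]; 
        v,u=np.nonzero(l==i); Q=np.array([onz(m,C,(a,b),h) for a,b in zip(u,v)])
        r=cv2.minAreaRect(Q[:,:2].astype(np.float32))
        print(n,'px',ce[i].round(1),st[i,4],'depthmed',np.median(q,0).round(1),'proj',Q.mean(0).round(1),'rect',r)
        return np.array(r[0])
    z=P[...,2]
    k=cen(near&(H<16)&(S>150)&(V>120)&(z>60)&(z<82),73)
    b=cen(near&(H>100)&(H<130)&(S>120)&(V>60)&(z>85)&(z<130),109.1)
    if k is not None and b is not None:
        v=b-k; yaw=np.degrees(np.arctan2(v[1],v[0])-np.arctan2(-58,71.1)); print('yaw',yaw,'len',np.hypot(*v),'want',np.hypot(71.1,58))
    # steel floor
    s=near&(S<60)&(V>70)&(z>25)&(z<75); q=P[s]
    if len(q)>50:
        A=np.c_[q[:,:2],np.ones(len(q))]; c=np.linalg.lstsq(A,q[:,2],rcond=None)[0]
        for _ in range(5):
            r=q[:,2]-A@c; g=abs(r)<4; c=np.linalg.lstsq(A[g],q[g,2],rcond=None)[0]
        print('floor',g.sum(),'slope',np.degrees(np.arctan(np.hypot(*c[:2]))),'yaw',np.degrees(np.arctan2(c[1],c[0])))
E
python3 - <<'E'
from fit import *
for n in['scene','side']:
    m,C=cam(n); im=cv2.imread(f'pics/{n}0.png'); fit(n,im,np.load(f'{n}_d.npy'),m,C)
c=cv2.imread('pics/scene0.png')[180:290,180:310]; a=cv2.resize(c,None,fx=3,fy=3,interpolation=2)
b=cv2.resize(cv2.imread('pics/side0.png')[195:295,245:375],(390,300),interpolation=2); a=cv2.copyMakeBorder(a,0,0,0,0,0)
cv2.imwrite('pics/crop1.png',np.hstack([a[:300],b]))
m=env.camera_model('wrist'); print(m)
E
```

```text
scene px [243.1 205. ] 217 depthmed [526.9 -74.6  71.4] proj [529.3 -75.   73. ] rect ((528.9990844726562, -74.95706939697266), (38.31771469116211, 39.386356353759766), 60.95066833496094)
scene px [211.4 216.2] 224 depthmed [ 558.5 -156.1  108.6] proj [ 559.3 -156.3  109.1] rect ((559.560546875, -156.84603881835938), (34.651309967041016, 41.51500701904297), 57.175209045410156)
yaw -30.32818902065609 len 87.40598547620569 want 91.75625319290234
floor 280 slope 16.916222845948155 yaw -27.77559216138301
side px [288.  226.3] 220 depthmed [524.5 -79.8  73.8] proj [523.8 -80.4  73. ] rect ((524.1559448242188, -80.12852478027344), (41.45395278930664, 39.241851806640625), 60.674644470214844)
side px [323.7 228.7] 297 depthmed [ 553.8 -162.9  109.4] proj [ 554.2 -162.4  109.1] rect ((555.1934204101562, -162.34490966796875), (35.86747360229492, 59.061859130859375), 70.58810424804688)
yaw -30.11206606391152 len 87.8797976485456 want 91.75625319290234
floor 692 slope 16.38313409701692 yaw -36.7309969500372
{'fx': 291.35898820876196, 'fy': 291.35898820876196, 'cx': 283.0174790518509, 'cy': 203.64280802115945, 'k1': -0.01746206281474914, 'hand_eye': array([[-9.59583081e-04, -9.72229205e-01, -2.34028743e-01,
         6.64319675e+01],
       [ 9.99999175e-01, -1.13273763e-03,  6.05473994e-04,
         4.87437054e-01],
       [-8.53752664e-04, -2.34027969e-01,  9.72229490e-01,
        -1.57627931e+02],
       [ 0.00000000e+00,  0.00000000e+00,  0.00000000e+00,
         1.00000000e+00]])}
```

View pics/crop1.png

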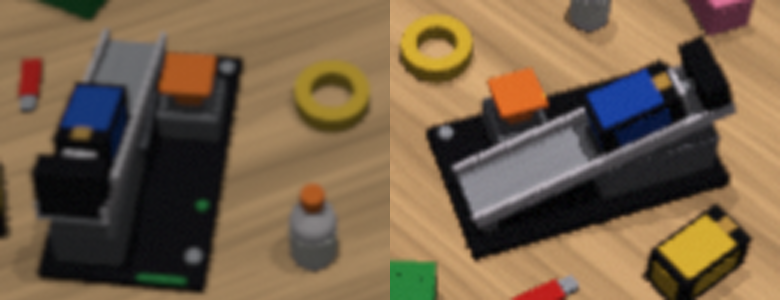

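Crop check: the blue cartridge sits in the dock bay and the orange key is beside the chute. Dock yaw is about -29.5° and the key is near (526, -77). Next I go above it.

Request:
arm_command([
  {"offset": [0, 0, 0], "spin": 0.14},
  {"offset": [-0.048, -0.034, 0], "spin": 0},
  {"offset": [-0.048, -0.034, 0], "spin": 0},
  {"offset": [-0.048, -0.034, 0], "spin": 0},
  {"offset": [-0.048, -0.034, 0], "spin": 0},
], jaw=0.0445)

```text
time_s: 1.52
ee_pos: [311.6, 320.3, 228.2]
ee_rot: [180.0, 0.0, 150.5]
force: [0.4, 0.2, -0.8]
gripper_width: 45.8
gripper_force: 0.0
```

Request:
arm_command([
  {"offset": [-0.048, -0.034, 0], "spin": 0},
  {"offset": [-0.048, -0.034, 0], "spin": 0},
  {"offset": [-0.048, -0.034, 0], "spin": 0},
  {"offset": [-0.048, -0.034, 0], "spin": 0},
  {"offset": [-0.048, -0.034, 0], "spin": 0},
])

```text
time_s: 2.15
ee_pos: [436.6, 53.8, 228.3]
ee_rot: [179.9, 0.0, 150.4]
force: [0.8, 0.9, -0.4]
gripper_width: 44.3
gripper_force: 0.0
```

Request:
arm_command([
  {"offset": [-0.048, -0.034, 0], "spin": 0},
  {"offset": [-0.048, -0.034, 0], "spin": 0},
  {"offset": [-0.048, -0.034, 0], "spin": 0},
  {"offset": [0, 0, 0], "spin": 0},
  {"offset": [0, 0, 0], "spin": 0},
])

```text
time_s: 2.78
ee_pos: [510.4, -103.8, 227.7]
ee_rot: [180.0, -0.1, 150.4]
force: [-0.3, -0.2, 0.7]
gripper_width: 44.8
gripper_force: 0.0
```

Run:
```python
from fit import *
T=pose(); s=env.state(); print(s['time_s'],s['ee_pos'],s['ee_rot'],s['gripper_width'],s['force'])
im,d=env.grab_frame('wrist'); cv2.imwrite('pics/w1.png',im); np.save('w1_d.npy',d); m,C=cam('wrist',T)
fit('wrist',im,d,m,C)
```

```text
2.775 [ 510.38788161 -103.84370354  227.65367202] [ 1.79986097e+02 -7.41110586e-02  1.50410243e+02] 44.778995960009645 [-0.32338516 -0.15672217  0.71945324]
wrist px [312.6 193.2] 1180 depthmed [523.5 -73.4  73.7] proj [523.9 -73.7  73. ] rect ((525.2346801757812, -74.59475708007812), (38.47476577758789, 39.11601257324219), 60.365577697753906)
wrist px [260.6 284. ] 461 depthmed [ 571.2 -164.2  114.6] proj [ 573.9 -166.4  109.1] rect ((573.638671875, -167.02349853515625), (33.773963928222656, 16.16169548034668), 60.37480545043945)
yaw -23.15347620609668 len 104.33608512584567 want 91.75625319290234
floor 3783 slope 15.893891600207317 yaw -29.37529766932958
```

View pics/w1.png

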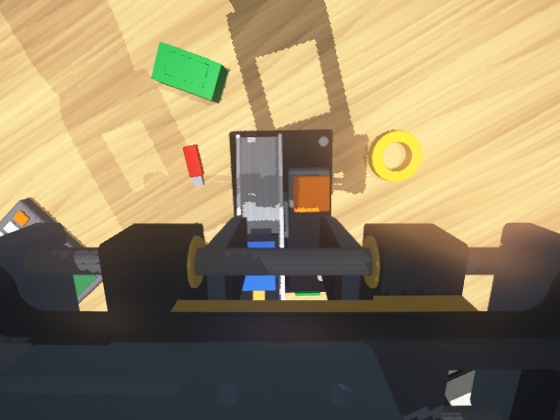

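The wrist picture shows the orange key at (312,193), the chute floor around (260,175) and the blue cartridge at (260,265). The dock yaw of about -29.4° matches the tool's. I shift 3.5 mm toward the key and come down to just above it.

Request:
arm_command([
  {"offset": [0, 0.0035, 0.03], "spin": 0},
  {"offset": [0, 0, 0.035], "spin": 0},
  {"offset": [0, 0, 0.035], "spin": 0},
  {"offset": [0, 0, 0.03], "spin": 0},
  {"offset": [0, 0, 0], "spin": 0},
])

```text
time_s: 3.45
ee_pos: [510.6, -99.3, 96.5]
ee_rot: [-179.9, -0.3, 150.6]
force: [0.1, 0.3, 0.3]
gripper_width: 44.4
gripper_force: 0.0
```

Run:
```python
from fit import *
s=env.state(); print(s['time_s'],s['ee_pos'],s['force'])
out=[]
for n,(u,v) in {'scene':(225,205),'side':(300,235),}.items():
    im,d=env.grab_frame(n); out.append(cv2.resize(im[v-45:v+45,u-60:u+60],(400,300),interpolation=2))
cv2.imwrite('pics/c2.png',np.hstack(out))
```

```text
3.45 [510.58686428 -99.29560144  96.48164468] [0.14470472 0.33512145 0.34156316]
```

View pics/c2.png

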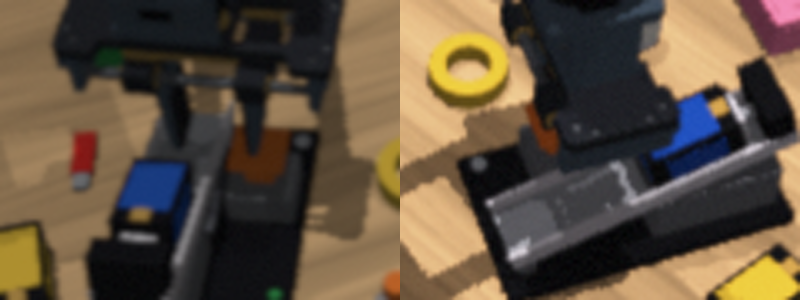

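The left view shows one finger above the orange key (crop about 255,150) and the other over the chute floor ahead of the blue cartridge (about 175,140). Now I press.

Request:
arm_command([
  {"offset": [-0.002, 0, 0.008], "spin": 0},
  {"offset": [0, 0, 0.004], "spin": 0},
  {"offset": [0, 0, 0.005], "spin": 0},
  {"offset": [0, 0, 0.004], "spin": 0},
  {"offset": [0, 0, 0], "spin": 0},
])

```text
time_s: 4.18
ee_pos: [514.8, -102.0, 77.1]
ee_rot: [180.0, 0.0, 150.4]
force: [0.1, 1.7, 4.1]
gripper_width: 44.6
gripper_force: 2.2
```

Run:
```python
from fit import *
s=env.state(); print(s['time_s'],s['ee_pos'],s['force'],s['gripper_width'])
out=[]
for n,(u,v) in {'scene':(225,205),'side':(300,235),}.items():
    im,d=env.grab_frame(n); out.append(cv2.resize(im[v-45:v+45,u-60:u+60],(400,300),interpolation=2))
    m,C=cam(n); fit(n,im,d,m,C); print(env.state()['force'])
cv2.imwrite('pics/c3.png',np.hstack(out))
```

```text
4.175 [ 514.77804436 -102.03354322   77.07588794] [0.14479327 1.71342508 4.06752233] 44.601955732979754
scene px [212.7 212.9] 181 depthmed [ 549.1 -150.3  104.9] proj [ 551.5 -151.   109.1] rect ((550.385498046875, -151.28407287597656), (36.18923568725586, 34.14786148071289), 60.58102798461914)
floor 45 slope 14.777708919919112 yaw -20.366510865158304
[1.25529868 0.2606796  2.87067765]
side px [326.2 228.6] 41 depthmed [ 555.8 -169.1  110.3] proj [ 558.2 -166.5  109.1] rect ((560.3038330078125, -165.41995239257812), (35.490325927734375, 10.415949821472168), 52.61947250366211)
floor 369 slope 16.089021294235092 yaw -40.86388284925368
[0.61462001 0.79468808 3.72453934]
```

View pics/c3.png

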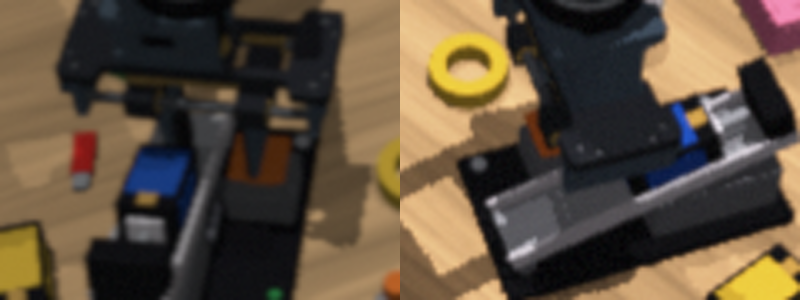

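The cartridge has popped and rests on the chute finger, with the key down. To gain margin I ease it further downhill by a few mm and press slightly more.

Request:
arm_command([
  {"offset": [0.001, 0, 0.002], "spin": 0},
  {"offset": [0.002, 0, 0], "spin": 0},
  {"offset": [0.002, 0, 0], "spin": 0},
  {"offset": [0.002, 0, 0], "spin": 0},
  {"offset": [0.002, 0, 0], "spin": 0},
])

```text
time_s: 4.9
ee_pos: [506.6, -97.7, 75.0]
ee_rot: [180.0, 0.0, 150.4]
force: [3.2, -1.8, 4.7]
gripper_width: 44.8
gripper_force: 2.2
```

Request:
arm_command([
  {"offset": [0, 0, 0], "spin": 0},
  {"offset": [0, 0, 0], "spin": 0},
  {"offset": [0, 0, 0], "spin": 0},
])

```text
time_s: 5.28
ee_pos: [506.2, -97.5, 74.9]
ee_rot: [-180.0, -0.0, 150.4]
force: [2.4, -0.5, 4.4]
gripper_width: 44.7
gripper_force: 2.4
```

```bash
cat > rear.py <<'E'
from h import *
# dock frame from key (525.5,-75.2), yaw -29.4
a=np.radians(-29.4); R=np.array([[np.cos(a),-np.sin(a)],[np.sin(a),np.cos(a)]]); O=np.array([525.5,-75.2])-R@[-10,58]
def rep(im,d,n='scene'):
    m,C=cam(n); P=cloud(m,C,d); q=(P[...,:2]-O)@R; x,y,z=q[...,0],q[...,1],P[...,2]-50
    c,s=np.cos(np.radians(16)),np.sin(np.radians(16)); cx=x*c+z*s; cz=-x*s+z*c
    H,S,V=cv2.split(cv2.cvtColor(im,cv2.COLOR_BGR2HSV))
    k=(H>100)&(H<130)&(S>120)&(V>50)&(abs(y)<30)&(cx>-40)&(cx<125)&(cz>32)&(cz<48)
    print(n,k.sum(),'label chute x',np.percentile(cx[k],[2,50,98]).round(1),'z',np.median(cz[k]).round(1))
E
python3 - <<'E'
from rear import *
for n in('scene','side'): rep(cv2.imread(f'pics/{n}0.png'),np.load(f'{n}_d.npy'),n)
for i in range(2):
    for n in('scene','side'): rep(*env.grab_frame(n),n)
    s=env.state(); print(s['time_s'],s['ee_pos'],s['force'],s['gripper_force'],s['gripper_width'])
E
```

```text
scene 230 label chute x [42.8 70.4 94.1] z 39.9
side 313 label chute x [45.7 70.4 95.7] z 41.4
scene 192 label chute x [23.1 46.2 67.6] z 40.0
side 57 label chute x [54.9 65.9 70.9] z 40.6
5.375 [506.26228717 -97.51823566  74.84865784] [ 1.18078192 -0.370728    4.48980704] 2.3741087049711496 44.445097658419115
scene 191 label chute x [23.1 45.  67.5] z 39.9
side 59 label chute x [39.7 65.7 70.8] z 41.3
5.475 [506.24422906 -97.55258415  74.84888865] [ 1.44139659 -0.15072959  4.84124725] 2.377535426057875 44.79478122893964
```

```bash
python3 -c "
from workcell import env
print(env.job_done())"
```

```text
the job is handed in; nothing more can be done
None
```

The job is handed in; no verdict came back. At the last check the key was down under one finger (about 4.5 N upward on the tool), and the cartridge stood still on the chute floor against the other, centre near chute x +50 mm (about 25 mm out of its bay). I did not touch the other things on the desk.

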